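# Roll the snap caps home and park the roller

## Task

Press all six blue snap caps fully home by rolling the black roller over them, bearing down on it from above firmly but with no more than 25 N, and let it turn as it goes instead of dragging or lifting it. Stop it on the red line at the other end of the rack and leave it lying still there; keep the gripper off the caps and the rack, never let the roller run away, and leave the other things on the bench alone.

Things in the scene. Friction and masses are not known exactly. Their poses are not given: they have to be found in the camera images.
- rack: Vial rack fixed to the bench, 164 x 260 mm, origin under its middle; x across, y along the rails. Two aluminium rails (|x| 52 to 70 mm, tops 52 mm above the bench) run its whole length; guide lips outside them (|x| 72 to 82 mm) stand 8 mm above the rail tops and keep the roller square. Rubber end blocks 10 mm high sit on the rails at y = +-127 mm.
- rack_deck (a point): Middle of the rack at rail-top level, axes as the rack. Six amber glass vials with blue caps stand in two columns (x = -20, +20 mm) of three rows (y = -24, 0, +24 mm); the white deck around them is 12 mm below the rail tops.
- roller_centre (a point): Centre of the loose black rubber-covered roller lying across the rails: cylinder 90 mm in diameter, 134 mm long, too thick to grasp. Its x axis is its axle line; y and z turn as it rolls (z up at the start). At rest on the rails this point is 45 mm above them, 97 mm above the bench. It begins near either end of the rack, square to it.
- roller: The same roller (origin at its centre): 0.6 to 0.94 kg, grippy rubber on aluminium rails; let go slowly it stops within a few mm, but it rolls back a little off half-pressed caps. A press of 8 to 12 N from above on top of its weight is enough to drive the caps in as it rolls over them; it and the glass below stand at most 25 N from the fingers.
- park_line (a point): Middle of the red parking line at the far end of the rack from the roller (thin line across deck and rails with a red clip on each guide lip), at rail-top level. The line lies along its own x, y along the rails.
- flow_cell: Bystander: bolted flow cell of clear and white plates, 90 x 120 x 48 mm with yellow fittings to 64 mm, origin under its centre.
- wash_bottle: Bystander: white bottle with a blue cap, 60 mm wide, 150 mm tall, origin under its centre.
- jar: Bystander: glass jar with a yellow lid, 60 mm wide, 70 mm tall, origin under its centre.
- screwdriver: Bystander: orange-handled screwdriver lying on the bench along its own x.
- cap1a (a joint): Blue snap cap, 18 mm wide, on the vial at x = -20, y = -24 mm of the rack: depth pushed in, m. 0 = standing 5 mm proud of the rail tops, 0.005 = fully home, flush with the rail tops. Slides stiffly (about 5.5 N) and stays where it is pushed, so the roller's own weight, shared by two caps side by side, does not push them in.
- cap1b (a joint): Blue snap cap, 18 mm wide, on the vial at x = 20, y = -24 mm of the rack: depth pushed in, m. 0 = standing 5 mm proud of the rail tops, 0.005 = fully home, flush with the rail tops. As cap1a.
- cap2a (a joint): Blue snap cap, 18 mm wide, on the vial at x = -20, y = 0 mm of the rack: depth pushed in, m. 0 = standing 5 mm proud of the rail tops, 0.005 = fully home, flush with the rail tops. As cap1a.
- cap2b (a joint): Blue snap cap, 18 mm wide, on the vial at x = 20, y = 0 mm of the rack: depth pushed in, m. 0 = standing 5 mm proud of the rail tops, 0.005 = fully home, flush with the rail tops. As cap1a.
- cap3a (a joint): Blue snap cap, 18 mm wide, on the vial at x = -20, y = 24 mm of the rack: depth pushed in, m. 0 = standing 5 mm proud of the rail tops, 0.005 = fully home, flush with the rail tops. As cap1a.
- cap3b (a joint): Blue snap cap, 18 mm wide, on the vial at x = 20, y = 24 mm of the rack: depth pushed in, m. 0 = standing 5 mm proud of the rail tops, 0.005 = fully home, flush with the rail tops. As cap1a.
Things that resemble listed ones, but are neither listed nor needed, are in the scene too. What is shaped like the roller but orange or purple is not meant.

How it is judged:
On the way, in this order (a step that is already met when the one before it is completed fails the run):
1. both caps of the first row (the one next to the roller's start) are home ((value of joint each of cap1a, cap1b above 0.0035 m or value of joint each of cap3a, cap3b above 0.0035 m)), for 0.1 s.
2. all six caps are home (value of joint each of cap1a, cap1b, cap2a, cap2b, cap3a, cap3b above 0.0035 m), for 0.1 s.
At the end, for the whole second after the job is handed in: All six caps are home (each joint above 0.0035, within 1.5 mm of flush), and the roller lies still on the rails with its centre within 7 mm of the red line's middle, its height within 3 mm of its resting height (all of step 2 and horizontal distance between roller_centre and park_line below 0.007 m and height (world z) of roller_centre between 0.094 and 0.1 m and linear speed of roller below 0.01 m/s and angular speed of roller below 0.2 rad/s); the robot touches nothing.
It fails at once if the fingers press the roller with more than 25 N (contact force between the fingers and roller above 25 N).
It fails at once if the gripper touches the caps or the rack (over 1 N) (contact force between any of the fingers, the arm and rack above 1 N).
It fails at once if the roller is lifted (its centre more than 15 mm above its resting height) or runs away (faster than 0.3 m/s) (height (world z) of roller_centre above 0.112 m or linear speed of roller above 0.3 m/s).
It fails at once if the roller is dragged instead of rolled (it has turned less than 0.6 rad when it passes the middle of the rack; rolling turns it more than 1.1 rad by then) (y of roller_centre in the frame of rack_deck between -0.02 and 0.02 m and angle between roller_centre's own z axis and vertical below 0.6 rad).
It fails at once if a bystander is moved more than 15 mm (distance of any of flow_cell, wash_bottle, jar, screwdriver from where it was at the start of the episode above 0.015 m).
It also fails if it takes over 61 s, if anything falls off the work surface, if the arm or the gripper's body presses on something with over 40 N, if the wrist force passes 120 N, or if a joint passes its speed limit or range.

## Robot

A 6-joint arm with a two-finger parallel gripper is mounted at the origin on the work surface. World frame = base frame: x ahead of the robot, y to its left, z up, the work surface at z = 0. Lengths are in m, angles in rad, forces in N, time in s.
With the tool pointing down it reaches from about 0.3 to 0.875 m from the base axis. Payload 6.4 kg.
Tool frame: the origin (TCP) lies between the finger pads; the fingertips stand tip_extent ahead of it and the grasp point (between the pads) lies 5 mm behind it (tip_extent is the distance from the TCP to the fingertips, in m); z points along the fingers, y is the direction in which the jaws open and shut (so a half turn about z gives the same grasp; the last joint's range is limited). The gripper opens to 85 mm and grips with 20 to 120 N. Pads are 22 mm wide; open, the fingers measure 114 mm over their backs; the gripper's body (76 mm by 85 mm) begins 54 mm behind the grasp point. The pads swing forward as they close: fully open they stand 13 mm farther back than shut.
Start: joints at [-1.435, 0.181, 1.607, -0, 1.354, -0.206], TCP at [0.193, -0.542, 0.245] pointing down, gripper open.
Joint ranges: [-2.99, 2.99], [-0.89, 2.07], [0.3, 2.58], [-1.14, 4.28], [0, 2.63], [-3.12, 3.12]. Speed limits (rad/s): [2.57, 2.57, 3.01, 3.14, 3.14, 3.14].

## Interface

Orientations are given as a unit quaternion [w, x, y, z].
In Python, from bench import * gives the robot as it stands.
- The arm moves only by the shell command python3 -m jog 'ROWS'. ROWS is JSON, a list of rows, each a list of 3 entries, a list of its own where there are three numbers: the shift along the tool's x, y, z in mm, then the turn, a rotation vector about the tool's x, y, z in rad, then the opening, from 0 (shut) to 1 (fully open). A call has 1 to 20 rows; each row is the pose to reach, as a shift and turn from the pose measured when the call began, along the tool's axes at that moment; what a row does not reach only later rows make up. A row lasts 1/12 s, in which the tool goes at most 41.7 mm and 7.16 degrees, less where a joint would pass 70% of its speed; a pose out of reach is approached as far as the arm can. A call with a gripper value outside its range is refused whole. The fingers move at their own pace and stop on an object; the grip force is fixed at half the most. Time passes only in rows, so rows that repeat a pose let the fingers close. It gives the time, the measured TCP pose, the force and the opening at its end, in the units of the state.
- get_obs(): the state, without advancing time (a new reading comes with each control period).
- camera(name): name is "scene" or "top" or "wrist"; returns (picture, depth): 420x560x3 uint8, red, green, blue; 420x560 float32, m along the optical axis (not along the pixel's ray), 0 where there is no reading.
- get_calibration(name): a dict with "fx", "fy", "cx", "cy" (pixels), "k1" (the pictures are not rectified: a ray, as slopes to the right and down, at radius r is drawn at 1 + k1 r^2 times it, then the intrinsics apply), "world_from_camera" (4x4, takes a point from camera to world coordinates). Camera axes: x right, y down, z forward; pixel columns grow to the right and rows downward; lengths in m; the calibration is good to about 2 mm. A picture is of the moment at which its call begins: read the wrist's pose just before it. get_calibration takes no time and is no camera call; for the wrist camera it gives the pose at the moment of the call.
- hand_in(): hands the job in, once; it reports no verdict.
The state is a dict: "time_s": time; "q": joint angles; "dq": joint speeds; "joint_efforts": joint torques, N m; "eef_pos": TCP position; "eef_rot": TCP orientation; "wrist_force": force on the tool from outside, world axes, zero at the start; "torque": the same for the moment, N m; "opening": opening from 0.0 (shut) to 1.0 (fully open).
Only numpy, scipy, OpenCV 4.12 (cv2) and the standard library are available. Lean on these libraries where they do the work, as an engineer would, in place of code of your own. Each camera call takes 0.05 s, during which the arm holds its last target.

## Working session

There is one attempt and no reset: what is moved stays moved. The work goes in short steps, Python scripts to look and compute and a shell command to move; the robot and the scene stay as the last step left them, time stands still between calls to the robot, and variables do not carry over. Pictures are saved under pics/ and viewed, and the job is handed in when it is done.

```bash
ls; mkdir -p pics; python3 - <<'E'
from bench import *
import cv2
o=get_obs(); print({k:o[k] for k in o})
for n in ["scene","top"]:
    p,d=camera(n); cv2.imwrite(f"pics/{n}0.png",p[:,:,::-1]); c=get_calibration(n); print(n,c)
try: print(tip_extent)
except Exception as e: print(e)
E
```

```text
pics
{'time_s': 0.0, 'q': array([-1.43528811e+00,  1.81509615e-01,  1.60803680e+00,  1.37418056e-05,
        1.35380213e+00, -2.06316650e-01]), 'dq': array([ 1.08451351e-07,  1.07972269e-03,  2.30442298e-03, -1.03463990e-03,
        5.69415803e-04, -1.80931167e-05]), 'joint_efforts': array([ 1.18860789e-03, -4.44870150e+01, -3.51336873e+01, -2.39319079e-04,
        9.02891537e-03,  1.93218335e-05]), 'eef_pos': array([ 0.19268083, -0.54118211,  0.24438789]), 'eef_rot': array([-8.77156519e-04,  9.85429862e-01,  1.70080029e-01,  3.77807006e-05]), 'wrist_force': array([-0.34021107, -0.82712636, -0.42845714]), 'torque': array([ 0.04154046, -0.01287786,  0.02197919]), 'opening': 1.0012271294931345}
scene {'fx': 532.6398913028731, 'fy': 532.6398913028731, 'cx': 274.1413624717858, 'cy': 209.03834884773448, 'k1': -0.09960025058113421, 'world_from_camera': array([[ 0.77845811,  0.47479519, -0.41057581,  1.02193926],
       [ 0.62742859, -0.56947043,  0.53107136, -0.6338978 ],
       [ 0.01833934, -0.67102381, -0.74120896,  0.96399518],
       [ 0.        ,  0.        ,  0.        ,  1.        ]])}
top {'fx': 381.20176976668796, 'fy': 381.20176976668796, 'cx': 283.9487399635713, 'cy': 204.76503944284758, 'k1': -0.06825385524527927, 'world_from_camera': array([[ 6.82775920e-03, -9.98702801e-01,  5.04588631e-02,
         4.62177958e-01],
       [-9.99976591e-01, -6.79656593e-03,  7.89751124e-04,
        -2.42396731e-02],
       [-4.45779671e-04, -5.04630741e-02, -9.98725828e-01,
         1.05386687e+00],
       [ 0.00000000e+00,  0.00000000e+00,  0.00000000e+00,
         1.00000000e+00]])}
0.014
```

View pics/scene0.png

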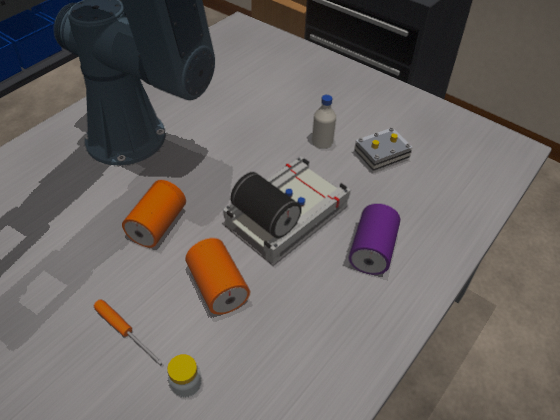

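View pics/top0.png

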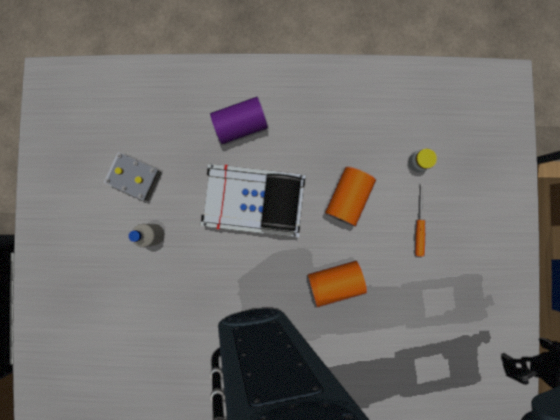

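The scene view shows the rack mid-bench with the black roller at (266,205). In the top view the roller is at (282,203) and the red line runs from (226,165) to (219,228). Next I'll measure them.

```bash
cat > h.py <<'E'
from bench import *
import numpy as np, cv2
def cloud(name,p=None,d=None):
    if p is None: p,d=camera(name)
    c=get_calibration(name); h,w=d.shape
    K=np.array([[c['fx'],0,c['cx']],[0,c['fy'],c['cy']],[0,0,1.]])
    u,v=np.meshgrid(np.arange(w),np.arange(h))
    # iterate undistort
    n=cv2.undistortPoints(np.stack([u,v],-1).reshape(-1,1,2).astype(np.float64),K,np.array([c['k1'],0,0,0,0.])).reshape(h,w,2)
    P=np.concatenate([n*d[...,None],d[...,None]],-1)
    T=np.array(c['world_from_camera'])
    return p,d,P@T[:3,:3].T+T[:3,3], T,n
E
cat > m.py <<'E'
from h import *
import sys
for name in sys.argv[1:]:
    p,d,W,T,n=cloud(name)
    x,y,z=W[...,0],W[...,1],W[...,2]
    q=p.astype(int); reg=(d>0)&(x>.35)&(x<.65)&(y>-.15)&(y<.25)
    red=reg&(q[...,0]>110)&(q[...,0]>2*q[...,1])&(q[...,0]>2*q[...,2])&(abs(q[...,1]-q[...,2])<40)&(y>0.03)
    print(name,'red n',red.sum())
    for lo,hi in [(.03,.046),(.046,.056),(.056,.07)]:
        m=red&(z>lo)&(z<hi)
        if m.sum(): print(lo,m.sum(),W[m].mean(0).round(4),W[m].min(0).round(4),W[m].max(0).round(4))
    m=red; c=np.polyfit(x[m],y[m],1); print('red line y=',c,'x range',x[m].min(),x[m].max())
    blue=reg&(q[...,2]>90)&(q[...,2]>1.6*q[...,0])&(z<.075)&(z>.045)
    nb,l,s,ce=cv2.connectedComponentsWithStats(blue.astype(np.uint8))
    for i in range(1,nb):
        if s[i,4]>6: print('blue',s[i,4],W[l==i].mean(0).round(4))
    black=reg&(q.max(-1)<70)&(z>.085)&(z<.16)
    Wb=W[black]; print('roller n',len(Wb),'maxz',np.percentile(Wb[:,2],[50,95,99]))
    b=Wb[Wb[:,2]>.1]
    r=cv2.minAreaRect(b[:,:2].astype(np.float32)); print('rect',r)
    # cylinder fit
    from scipy.optimize import least_squares
    def f(a):
        th,c0,zc=a; nrm=np.array([-np.sin(th),np.cos(th)])
        return np.hypot(b[:,:2]@nrm-c0,b[:,2]-zc)-.045
    s=least_squares(f,[0.0,np.mean(b[:,1]),.097],loss='soft_l1',f_scale=.002); th,c0,zc=s.x
    ax=b[:,:2]@np.array([np.cos(th),np.sin(th)]); a0,a1=np.percentile(ax,[.5,99.5]);am=(a0+a1)/2
    print('cyl th',th,'zc',zc,'len',a1-a0,'centre',am*np.cos(th)-c0*np.sin(th),am*np.sin(th)+c0*np.cos(th),'rms',np.sqrt(np.mean(f(s.x)**2)))
    rk=reg&(z>.035)&(z<.075); r=cv2.minAreaRect(W[rk][:,:2].astype(np.float32)); print('rack rect',r)
E
python3 m.py top scene
python3 - <<'E'
import cv2
p=cv2.imread('pics/top0.png')[150:250,180:330]; cv2.imwrite('pics/topz.png',cv2.resize(p,None,fx=5,fy=5,interpolation=cv2.INTER_CUBIC))
E
```

```text
top red n 18
0.056 18 [0.5332 0.1393 0.0638] [0.4505 0.1286 0.0611] [0.6159 0.1505 0.0678]
red line y= [-0.11313003  0.19963531] x range 0.4505263460746972 0.6158548043130763
blue 29 [0.5465 0.0798 0.0569]
blue 29 [0.544  0.056  0.0574]
blue 16 [0.542  0.0353 0.0572]
blue 30 [0.5073 0.0839 0.0557]
blue 29 [0.5047 0.0601 0.0571]
blue 14 [0.5025 0.0391 0.0575]
roller n 1840 maxz [0.13720747 0.14365966 0.14519141]
rect ((0.5163622498512268, -0.014704413712024689), (0.0851372629404068, 0.13495931029319763), 83.92098236083984)
cyl th -0.11086713555260701 zc 0.09754347151315715 len 0.130617822023608 centre 0.5157931130883582 -0.013367733098372574 rms 0.0017081112893749652
rack rect ((0.5085088610649109, 0.007006451487541199), (0.39144057035446167, 0.20855122804641724), 72.4615249633789)
scene red n 57
0.03 24 [0.5345 0.14   0.0412] [0.4845 0.1345 0.0383] [0.5745 0.1469 0.0443]
0.046 11 [0.5407 0.1397 0.053 ] [0.4671 0.1316 0.0502] [0.6014 0.1477 0.0555]
0.056 21 [0.5396 0.138  0.0635] [0.4529 0.1273 0.0595] [0.6185 0.1496 0.0664]
red line y= [-0.13870811  0.21459792] x range 0.41000673852145075 0.6184963186911027
blue 26 [0.5093 0.0836 0.0557]
blue 30 [0.5497 0.0789 0.0567]
roller n 2229 maxz [0.13259075 0.14291932 0.14431474]
rect ((0.519814670085907, -0.019541531801223755), (0.08660093694925308, 0.1386214792728424), 85.43331146240234)
cyl th -0.10860867026077356 zc 0.09706201068851686 len 0.1351890148058093 centre 0.5200075728079292 -0.015009166668397259 rms 0.0040284481162574355
rack rect ((0.5101307034492493, 0.005555793642997742), (0.3925403356552124, 0.21446985006332397), 72.20257568359375)
```

View pics/topz.png

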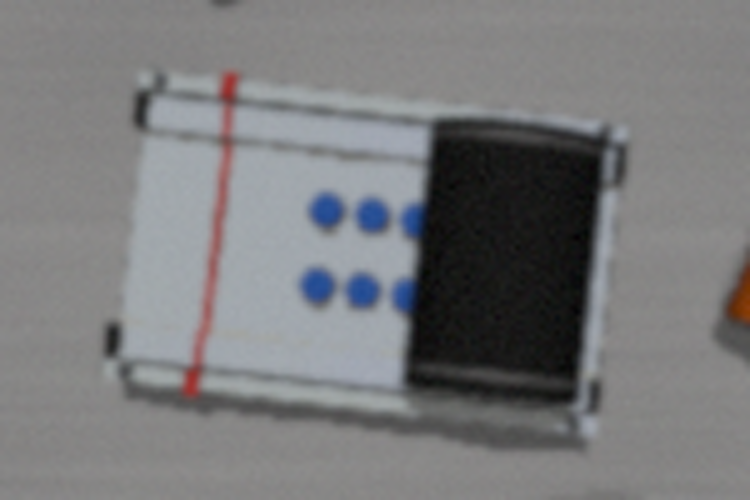

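The top view gives a roller centre of about (0.516,-0.014) and a line middle of about (0.534,0.139). The travel direction is (0.11,0.994), over about 154 mm. I'll close the fingers, line the jaws up with the travel, and hover over the roller.

```bash
cat > go.py <<'E'
# usage: go.py s l ztcp : target along travel from roller start / lateral / TCP z -> tool shift
from h import *
import sys
from scipy.spatial.transform import Rotation as R
th=-0.112; u=np.array([np.cos(th),np.sin(th),0]); v=np.array([-np.sin(th),np.cos(th),0])
O=np.array([.5168,-.0142,0])
def report():
    o=get_obs(); q=o['eef_rot']; r=R.from_quat([q[1],q[2],q[3],q[0]]); p=o['eef_pos']
    print('t',round(o['time_s'],2),'s %.1f l %.1f z %.1f mm'%(*(1000*np.array([(p-O)@v,(p-O)@u,p[2]])),),'F v %.1f u %.1f z %.1f'%(o['wrist_force']@v,o['wrist_force']@u,o['wrist_force'][2]),'open',round(o['opening'],3))
    return p,r
if __name__=="__main__":
    p,r=report()
    if len(sys.argv)>3:
        s,l,z=[float(a)/1000 for a in sys.argv[1:4]]
        t=O+s*v+l*u; t[2]=z
        print('shift mm',(r.inv().apply(t-p)*1000).round(1))
        Rt=R.from_matrix(np.stack([u,-v,[0,0,-1]],1)); print('turn',(r.inv()*Rt).as_rotvec().round(3))
E
python3 go.py -15 0 200
```

```text
t 0.2 s -560.1 l -263.1 z 244.7 mm F v 0.2 u 0.8 z 0.3 open 0.993
shift mm [ 475.5 -374.6   45.2]
turn [-0.001  0.     0.454]
```

```bash
python3 -m jog '[[[475,-375,45],[0,0,0.454],0],[[475,-375,45],[0,0,0.454],0],[[475,-375,45],[0,0,0.454],0],[[475,-375,45],[0,0,0.454],0],[[475,-375,45],[0,0,0.454],0],[[475,-375,45],[0,0,0.454],0],[[475,-375,45],[0,0,0.454],0],[[475,-375,45],[0,0,0.454],0],[[475,-375,45],[0,0,0.454],0],[[475,-375,45],[0,0,0.454],0],[[475,-375,45],[0,0,0.454],0],[[475,-375,45],[0,0,0.454],0],[[475,-375,45],[0,0,0.454],0],[[475,-375,45],[0,0,0.454],0],[[475,-375,45],[0,0,0.454],0],[[475,-375,45],[0,0,0.454],0],[[475,-375,45],[0,0,0.454],0],[[475,-375,45],[0,0,0.454],0],[[475,-375,45],[0,0,0.454],0],[[475,-375,45],[0,0,0.454],0]]'; python3 go.py -15 0 165
python3 - <<'E'
from h import *
print(tip_extent)
for n in ["scene","wrist"]:
    p,d=camera(n); cv2.imwrite(f"pics/{n}1.png",cv2.resize(p[130:270,160:400] if n=="scene" else p,None,fx=3 if n=="scene" else 1,fy=3 if n=="scene" else 1)[:,:,::-1])
E
```

```text
time_s: 1.87
eef_pos: [0.5142, -0.03, 0.2004]
eef_rot: [-0.0, 0.998, -0.057, -0.0]
wrist_force: [0.1, 0.6, 0.4]
opening: 0.0
t 1.87 s -16.0 l -0.8 z 200.4 mm F v 0.6 u -0.0 z 0.4 open 0.0
shift mm [ 0.8 -0.9 35.4]
turn [-0.001  0.    -0.002]
0.014
```

View pics/scene1.png

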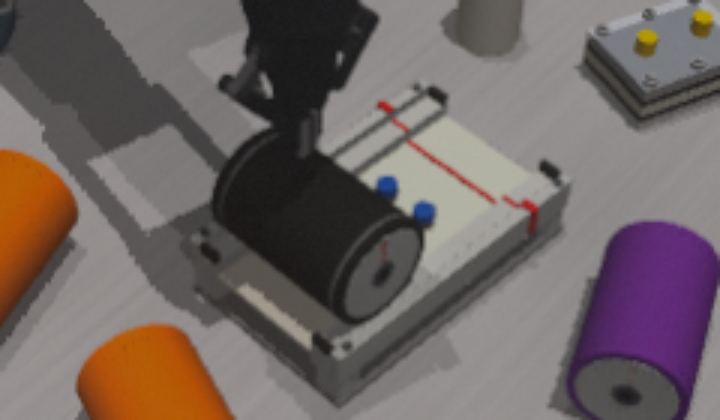

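View pics/wrist1.png

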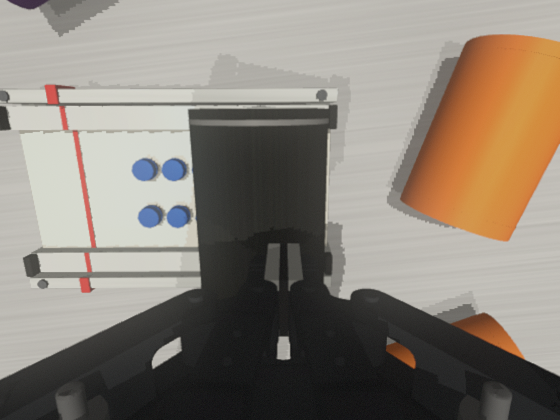

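The roller sits across the near end, its end-face mark is upright, and the shut tips are above it, about 15 mm wide along the travel. Now I'll go down until they touch.

```bash
python3 -m jog '[[[1,4,20],[0,0,0],0],[[1,4,36],[0,0,0],0],[[1,4,42],[0,0,0],0],[[1,4,42],[0,0,0],0],[[1,4,42],[0,0,0],0]]'; python3 go.py -15 0 165
python3 -m jog '[[[0,0,1],[0,0,0],0],[[0,0,2],[0,0,0],0],[[0,0,2],[0,0,0],0]]'; python3 go.py
```

```text
time_s: 2.38
eef_pos: [0.5148, -0.0342, 0.1586]
eef_rot: [-0.001, 0.998, -0.057, -0.0]
wrist_force: [-0.0, -0.4, 0.3]
opening: 0.001
t 2.38 s -20.1 l 0.2 z 158.6 mm F v -0.4 u 0.0 z 0.3 open 0.001
shift mm [-0.3 -5.1 -6.4]
turn [-0.001  0.    -0.003]
time_s: 2.63
eef_pos: [0.5152, -0.0343, 0.1573]
eef_rot: [-0.0, 0.998, -0.057, 0.0]
wrist_force: [0.5, 0.6, 0.1]
opening: -0.002
t 2.63 s -20.1 l 0.7 z 157.3 mm F v 0.6 u 0.4 z 0.1 open -0.002
```

```bash
for i in 1 2; do python3 -m jog '[[[0,0,1],[0,0,0],0],[[0,0,1],[0,0,0],0]]' >/dev/null; python3 go.py; done
python3 -m jog '[[[0,0,1],[0,0,0],0],[[0,0,1],[0,0,0],0]]' >/dev/null; python3 go.py
```

```text
t 2.8 s -20.1 l 0.9 z 156.6 mm F v 0.4 u 0.4 z 0.2 open 0.005
t 2.97 s -20.0 l 0.9 z 155.6 mm F v -0.7 u 0.1 z 0.3 open 0.0
t 3.13 s -20.0 l 0.7 z 154.4 mm F v -0.2 u -0.3 z -0.7 open -0.001
```

```bash
python3 -m jog '[[[0,0,1],[0,0,0],0],[[0,0,1],[0,0,0],0]]' >/dev/null; python3 go.py
python3 -m jog '[[[0,0,1],[0,0,0],0],[[0,0,1],[0,0,0],0]]' >/dev/null; python3 go.py
```

```text
t 3.3 s -20.2 l 1.0 z 153.7 mm F v -0.8 u -1.6 z 3.3 open -0.004
t 3.47 s -20.5 l 1.1 z 153.5 mm F v -1.1 u -3.9 z 6.9 open -0.001
```

Contact came at TCP z of about 154 mm, with a stiffness of roughly 8 N/mm. I'll roll in short calls and check the force after each one.

```bash
python3 -m jog '[[[0,-4,0.4],[0,0,0],0],[[0,-8,0],[0,0,0],0],[[0,-12,-0.4],[0,0,0],0]]' >/dev/null; python3 go.py
```

```text
t 3.72 s -8.8 l 1.1 z 154.9 mm F v -1.4 u -5.1 z 9.5 open -0.001
```

```bash
python3 m.py top | grep cyl
```

```text
cyl th -0.1097268120899 zc 0.09750094076655988 len 0.03703954377422852 centre 0.46925362222911504 -0.0028167724742902203 rms 0.00231508552215635
```

```bash
sed -i "s/    print('cyl th'/    print('ROLLER s mm', 1000*(c0-np.array([.5168,-.0142])@np.array([-np.sin(th),np.cos(th)])), 'n',len(b))\n    print('cyl th'/" m.py
python3 -m jog '[[[-0.3,-4,0.8],[0,0,0],0],[[-0.3,-8,0.6],[0,0,0],0],[[-0.3,-12,0.5],[0,0,0],0],[[-0.3,-16,0.5],[0,0,0],0]]' >/dev/null; python3 go.py; python3 m.py top | grep ROLL
```

```text
t 4.1 s 8.0 l 0.9 z 155.8 mm F v 0.1 u -5.3 z 11.9 open 0.001
ROLLER s mm 13.631083777501614 n 435
```

```bash
python3 -m jog '[[[-0.3,-4,1.3],[0,0,0],0],[[-0.3,-8,1.3],[0,0,0],0],[[-0.3,-12,1.3],[0,0,0],0],[[-0.3,-16,1.3],[0,0,0],0]]' >/dev/null; python3 go.py; python3 m.py top | grep ROLL
```

```text
t 4.48 s 24.5 l 0.9 z 155.9 mm F v -3.4 u -5.8 z 10.9 open 0.0Traceback (most recent call last):
  File "m.py", line 12, in <module>
    m=red; c=np.polyfit(x[m],y[m],1); print('red line y=',c,'x range',x[m].min(),x[m].max())
             ~~~~~~~~~~^^^^^^^^^^^^^
    raise TypeError("expected non-empty vector for x")
TypeError: expected non-empty vector for x
```

```bash
cat > r.py <<'E'
from h import *
import sys
from scipy.optimize import least_squares
th=-.1105
O=np.array([.5168,-.0142]); nrm=np.array([-np.sin(th),np.cos(th)]); u=np.array([np.cos(th),np.sin(th)])
p0,d0=None,None
for name in sys.argv[1:]:
    p,d,W,T,n=cloud(name); q=p.astype(int)
    s=(W[...,:2]-O)@nrm; l=(W[...,:2]-O)@u; z=W[...,2]
    m=(d>0)&(q.max(-1)<75)&(z>.085)&(z<.147)&(abs(l)<.064)&(s>-.06)&(s<.21)
    b=np.c_[s[m],z[m]]; l0=l[m]
    f=lambda a: np.hypot(b[:,0]-a[0],b[:,1]-a[1])-.045
    r=least_squares(f,[np.median(b[:,0]),.097],loss='soft_l1',f_scale=.0015)
    i=abs(f(r.x))<.004
    print(name,'roller s %.1f z %.1f mm n %d inl %d  l range %.1f %.1f'%(*r.x*1000,len(b),i.sum(),l0[i].min()*1000,l0[i].max()*1000))
    bl=(q[...,2]>90)&(q[...,2]>1.6*q[...,0])&(z<.075)&(z>.045)&(abs(l)<.04)&(s>-.06)&(s<.21)
    nb,L,S,_=cv2.connectedComponentsWithStats(bl.astype(np.uint8))
    for k in range(1,nb):
        if S[k,4]>6: print('  blue s %.1f l %.1f z %.1f n %d'%(s[L==k].mean()*1000,l[L==k].mean()*1000,z[L==k].mean()*1000,S[k,4]))
    cv2.imwrite(f'pics/{name}_{get_obs()["time_s"]:.2f}.png',cv2.resize(p[130:270,160:400],None,fx=3,fy=3)[:,:,::-1] if name=='scene' else p[:,:,::-1])
E
python3 r.py scene top; ls pics
```

```text
scene roller s 22.3 z 97.2 mm n 1765 inl 1723  l range -63.9 64.0
top roller s 22.9 z 97.4 mm n 349 inl 347  l range -63.9 62.2
scene0.png
scene1.png
scene_4.58.png
top0.png
top_4.63.png
topz.png
wrist1.png
```

```bash
python3 go.py; python3 -m jog '[[[-0.3,-4,1.4],[0,0,0],0],[[-0.3,-8,1.5],[0,0,0],0],[[-0.3,-12,1.5],[0,0,0],0]]' >/dev/null; python3 go.py;  python3 r.py scene
```

```text
t 4.63 s 24.6 l 0.9 z 155.9 mm F v -2.2 u -4.3 z 10.6 open -0.004
t 4.88 s 36.2 l 1.0 z 155.7 mm F v -0.8 u -4.4 z 10.2 open -0.001
scene roller s 27.7 z 97.2 mm n 1829 inl 1796  l range -63.9 64.0
```

```bash
python3 -m jog '[[[-0.3,-4,1.6],[0,0,0],0],[[-0.3,-8,1.8],[0,0,0],0],[[-0.3,-12,2.0],[0,0,0],0]]' >/dev/null; python3 go.py;  python3 r.py scene
```

```text
t 5.18 s 49.0 l 1.0 z 154.9 mm F v -0.6 u -3.8 z 8.3 open 0.0
scene roller s 34.0 z 97.2 mm n 1891 inl 1852  l range -63.9 64.0
```

```bash
python3 -m jog '[[[-0.3,-4,1.9],[0,0,0],0],[[-0.3,-8,2.4],[0,0,0],0],[[-0.3,-12,2.9],[0,0,0],0],[[-0.3,-16,3.5],[0,0,0],0]]' >/dev/null; python3 go.py;  python3 r.py scene
```

```text
t 5.57 s 66.2 l 0.9 z 152.3 mm F v 1.5 u -3.5 z 9.2 open -0.002
scene roller s 43.0 z 97.3 mm n 1939 inl 1880  l range -63.9 64.0
```

```bash
python3 -m jog '[[[-0.3,-4,2.2],[0,0,0],0],[[-0.3,-8,3.0],[0,0,0],0],[[-0.3,-12,3.9],[0,0,0],0],[[-0.3,-16,4.8],[0,0,0],0]]' >/dev/null; python3 go.py;  python3 r.py scene top
```

```text
t 5.95 s 83.3 l 0.8 z 148.5 mm F v 0.4 u -3.5 z 8.1 open 0.005
scene roller s 52.4 z 97.4 mm n 1954 inl 1875  l range -63.9 64.0
top roller s 53.5 z 97.5 mm n 662 inl 658  l range -63.9 63.5
```

Row 1 has been rolled over and the roller is still at resting height, 97 mm. I'll lift and reset for a second stroke.

```bash
python3 -m jog '[[[0,0,-2],[0,0,0],0],[[0,0,-10],[0,0,0],0],[[0,4,-20],[0,0,0],0],[[0,24,-20],[0,0,0],0],[[0,44,-20],[0,0,0],0],[[0,51,-16],[0,0,0],0],[[0,51,-12],[0,0,0],0],[[0,51,-12],[0,0,0],0]]' >/dev/null; python3 go.py;  python3 r.py scene top
```

```text
t 6.72 s 32.5 l 0.1 z 159.5 mm F v 0.0 u 0.6 z -0.4 open 0.003
scene roller s 44.3 z 97.3 mm n 1669 inl 1621  l range -63.9 63.9
top roller s 44.1 z 97.5 mm n 343 inl 341  l range -64.0 -19.9
```

```bash
python3 - <<'E'
from h import *
p,d=camera("wrist"); cv2.imwrite("pics/wrist2.png",p[:,:,::-1])
E
ls pics
```

```text
scene0.png
scene1.png
scene_4.58.png
scene_4.93.png
scene_5.23.png
scene_5.62.png
scene_6.00.png
scene_6.77.png
top0.png
top_4.63.png
top_6.05.png
top_6.82.png
topz.png
wrist1.png
wrist2.png
```

View pics/wrist2.png

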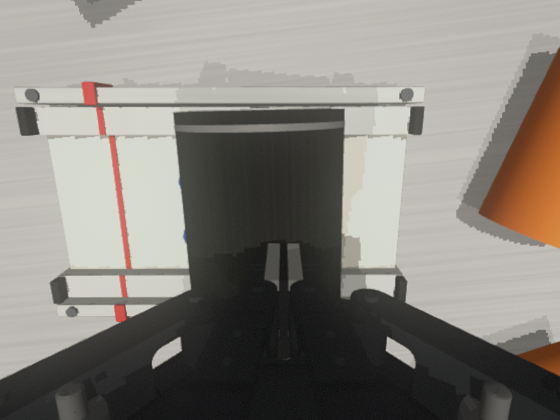

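The picture shows row 1 hidden under the roller, which rolled back to s≈44. I'll start the second stroke farther back so it covers rows 2 and 3 in one go.

```bash
python3 -m jog '[[[0,10,0],[0,0,0],0],[[0,17.5,3],[0,0,0],0],[[0,17.5,6],[0,0,0],0],[[0,17.5,6.5],[0,0,0],0]]' >/dev/null; python3 go.py;  python3 r.py scene
python3 -m jog '[[[0,0,1],[0,0,0],0],[[0,0,1],[0,0,0],0]]' >/dev/null; python3 go.py
```

```text
t 7.2 s 15.4 l 0.1 z 152.8 mm F v 0.4 u -1.4 z 0.3 open -0.002
scene roller s 44.4 z 97.2 mm n 1496 inl 1459  l range -63.9 64.0
t 7.42 s 15.7 l -0.1 z 151.6 mm F v -0.5 u -1.4 z 1.1 open -0.001
```

```bash
python3 -m jog '[[[0,0,0.8],[0,0,0],0],[[0,0,0.8],[0,0,0],0]]' >/dev/null; python3 go.py
python3 -m jog '[[[0,-1,0.7],[0,0,0],0],[[0,-2,0.6],[0,0,0],0]]' >/dev/null; python3 go.py;  python3 r.py scene
```

```text
t 7.58 s 15.9 l -0.1 z 150.7 mm F v -0.2 u 0.3 z -0.2 open 0.002
t 7.75 s 17.7 l 0.0 z 150.5 mm F v -0.2 u -1.7 z 4.6 open 0.001
scene roller s 45.1 z 97.3 mm n 1493 inl 1439  l range -63.9 64.0
```

```bash
python3 -m jog '[[[-0.2,-4,0.2],[0,0,0],0],[[-0.2,-8,-0.5],[0,0,0],0],[[-0.2,-12,-1.2],[0,0,0],0],[[-0.2,-16,-1.7],[0,0,0],0]]' >/dev/null; python3 go.py;  python3 r.py scene
```

```text
t 8.13 s 33.8 l -0.1 z 153.5 mm F v -4.5 u -5.9 z 11.5 open -0.002
scene roller s 53.4 z 97.3 mm n 1573 inl 1534  l range -63.6 64.0
```

```bash
python3 -m jog '[[[-0.2,-4,0.9],[0,0,0],0],[[-0.2,-8,0.5],[0,0,0],0],[[-0.2,-12,0.2],[0,0,0],0],[[-0.2,-16,-0.1],[0,0,0],0]]' >/dev/null; python3 go.py;  python3 r.py scene
```

```text
t 8.52 s 50.5 l -0.4 z 155.3 mm F v -1.2 u -6.9 z 14.5 open -0.002
scene roller s 62.0 z 97.1 mm n 1637 inl 1589  l range -63.9 64.0
```

```bash
python3 -m jog '[[[0,-4,1.2],[0,0,0],0],[[0,-8,1.1],[0,0,0],0],[[0,-12,1.1],[0,0,0],0],[[0,-16,1.1],[0,0,0],0]]' >/dev/null; python3 go.py;  python3 r.py scene
```

```text
t 8.9 s 67.6 l -0.8 z 155.9 mm F v -1.1 u -8.8 z 15.5 open 0.003
scene roller s 70.7 z 97.3 mm n 1720 inl 1669  l range -63.8 64.0
```

```bash
python3 -m jog '[[[-0.5,-4,1.2],[0,0,0],0],[[-0.6,-8,1.2],[0,0,0],0],[[-0.6,-12,1.2],[0,0,0],0],[[-0.6,-16,1.2],[0,0,0],0]]' >/dev/null; python3 go.py;  python3 r.py scene
```

```text
t 9.28 s 84.4 l -1.2 z 156.0 mm F v -1.5 u -3.7 z 9.6 open 0.001
scene roller s 79.0 z 97.3 mm n 1788 inl 1730  l range -64.0 64.0
```

```bash
python3 -m jog '[[[-0.3,-4,1.5],[0,0,0],0],[[-0.3,-8,1.6],[0,0,0],0],[[-0.3,-12,1.8],[0,0,0],0],[[-0.3,-16,2.0],[0,0,0],0]]' >/dev/null; python3 go.py;  python3 r.py scene
```

```text
t 9.67 s 101.7 l -1.5 z 155.1 mm F v -0.1 u -4.6 z 9.0 open 0.001
scene roller s 87.5 z 97.4 mm n 1859 inl 1793  l range -64.0 64.0
  blue s 43.5 l 22.5 z 51.8 n 7
```

```bash
python3 -m jog '[[[-0.3,-4,1.9],[0,0,0],0],[[-0.3,-8,2.4],[0,0,0],0],[[-0.3,-12,3.0],[0,0,0],0],[[-0.3,-16,3.6],[0,0,0],0]]' >/dev/null; python3 go.py;  python3 r.py scene
python3 -m jog '[[[-0.3,-4,2.2],[0,0,0],0],[[-0.3,-8,3.0],[0,0,0],0],[[-0.3,-12,3.9],[0,0,0],0],[[-0.3,-16,4.9],[0,0,0],0]]' >/dev/null; python3 go.py;  python3 r.py scene
```

```text
t 10.05 s 119.5 l -2.2 z 152.5 mm F v 0.7 u -5.5 z 9.0 open -0.001
scene roller s 96.9 z 97.3 mm n 1884 inl 1802  l range -63.9 63.8
  blue s 47.5 l -18.0 z 51.7 n 26
  blue s 48.0 l 21.7 z 52.1 n 29
t 10.43 s 137.4 l -2.9 z 148.3 mm F v 2.1 u -4.7 z 8.3 open -0.0
scene roller s 106.9 z 97.3 mm n 1891 inl 1779  l range -63.9 63.9
  blue s 48.6 l -18.0 z 52.3 n 32
  blue s 48.7 l 21.8 z 52.1 n 32
```

The roller is past row 3, and row 1 reads flush at z≈52. I'll hold, lift, and check all the caps and the line.

```bash
python3 -m jog '[[[0,0,0],[0,0,0],0],[[0,0,-0.5],[0,0,0],0],[[0,0,-3],[0,0,0],0],[[0,0,-15],[0,0,0],0],[[0,10,-20],[0,0,0],0],[[0,40,-20],[0,0,0],0],[[0,60,-15],[0,0,0],0],[[0,60,-10],[0,0,0],0],[[0,60,-10],[0,0,0],0]]' >/dev/null; python3 go.py;  python3 r.py scene top; python3 r.py wrist; ls pics | grep wrist
```

```text
t 11.23 s 76.6 l -3.0 z 157.7 mm F v 1.1 u -0.3 z 0.0 open -0.004
scene roller s 107.6 z 97.4 mm n 1535 inl 1459  l range -63.9 63.9
  blue s 48.3 l -15.9 z 52.3 n 23
  blue s 49.1 l 21.6 z 51.9 n 31
top roller s 105.5 z 97.2 mm n 267 inl 264  l range -63.9 -42.1
wrist roller s 108.7 z 97.2 mm n 25439 inl 25439  l range -64.0 64.0
  blue s 50.2 l 20.3 z 52.3 n 458
  blue s 50.0 l -19.2 z 52.2 n 421
wrist1.png
wrist2.png
wrist_11.38.png
```

```bash
cat > line.py <<'E'
from h import *
import sys
th=-.1105
O=np.array([.5168,-.0142]); v=np.array([-np.sin(th),np.cos(th)]); u=np.array([np.cos(th),np.sin(th)])
for name in sys.argv[1:]:
    p,d,W,T,n=cloud(name); q=p.astype(int)
    s=(W[...,:2]-O)@v; l=(W[...,:2]-O)@u; z=W[...,2]
    red=(d>0)&(q[...,0]>110)&(q[...,0]>2*q[...,1])&(q[...,0]>2*q[...,2])&(abs(q[...,1]-q[...,2])<40)&(s>.12)&(s<.19)&(abs(l)<.1)&(z>.03)&(z<.07)
    for lo,hi in [(-.09,-.07),(-.07,-.04),(-.04,0),(0,.04),(.04,.07),(.07,.09)]:
        m=red&(l>lo)&(l<hi)
        if m.sum(): print(name,lo,'n',m.sum(),'s %.1f  l %.1f..%.1f z %.1f'%(1000*(s[m].min()+s[m].max())/2,1000*l[m].min(),1000*l[m].max(),1000*z[m].mean()), 's mean %.1f'%(1000*s[m].mean()))
E
python3 line.py scene wrist
```

```text
scene 0.04 n 4 s 158.1  l 60.0..68.2 z 53.2 s mean 156.8
scene 0.07 n 11 s 154.8  l 73.9..86.3 z 63.1 s mean 154.4
wrist 0.04 n 9 s 155.4  l 67.2..68.5 z 52.4 s mean 155.7
wrist 0.07 n 256 s 155.0  l 70.6..83.7 z 63.0 s mean 154.9
```

View pics/wrist_11.38.png

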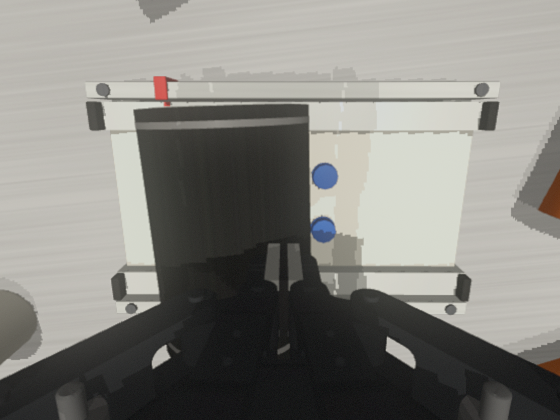

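The wrist picture shows row 1 flush at (324,176) and (322,230). The red clip is at (165,88), which puts the line at s≈155, so there are about 46 mm to go. Third stroke.

```bash
python3 -m jog '[[[2,-3.5,2],[0,0,0],0],[[2,-3.5,5],[0,0,0],0],[[2,-3.5,6.3],[0,0,0],0],[[2,-3.5,6.3],[0,0,0],0]]' >/dev/null; python3 go.py
python3 -m jog '[[[0,0,0.8],[0,0,0],0],[[0,0,0.8],[0,0,0],0]]' >/dev/null; python3 go.py
```

```text
t 11.82 s 82.3 l -0.5 z 151.9 mm F v -0.9 u 0.2 z 1.6 open 0.002
t 11.98 s 82.2 l -0.3 z 151.6 mm F v -0.7 u -1.9 z 5.5 open -0.002
```

```bash
python3 -m jog '[[[-0.2,-4,0.1],[0,0,0],0],[[-0.2,-8,-0.6],[0,0,0],0],[[-0.2,-12,-1.2],[0,0,0],0],[[-0.2,-16,-1.8],[0,0,0],0]]' >/dev/null; python3 go.py;  python3 r.py scene
```

```text
t 12.32 s 98.2 l -0.8 z 154.3 mm F v -1.9 u -4.6 z 7.2 open -0.002
scene roller s 115.4 z 97.4 mm n 1581 inl 1489  l range -63.9 64.0
  blue s 48.2 l -16.6 z 52.5 n 25
  blue s 69.2 l 21.9 z 52.0 n 14
  blue s 48.5 l 22.1 z 52.8 n 31
```

```bash
python3 -m jog '[[[-0.4,-4,0.6],[0,0,0],0],[[-0.4,-8,0.2],[0,0,0],0],[[-0.4,-12,0],[0,0,0],0],[[-0.4,-16,-0.2],[0,0,0],0]]' >/dev/null; python3 go.py;  python3 r.py scene
python3 -m jog '[[[-0.4,-4,1],[0,0,0],0],[[-0.4,-8,0.9],[0,0,0],0],[[-0.4,-12,0.9],[0,0,0],0],[[-0.4,-16,0.9],[0,0,0],0]]' >/dev/null; python3 go.py;  python3 r.py scene
```

```text
t 12.7 s 115.1 l -1.6 z 155.6 mm F v -0.8 u -3.8 z 8.2 open 0.005
scene roller s 124.2 z 97.4 mm n 1642 inl 1559  l range -63.9 64.0
  blue s 72.6 l -16.1 z 52.4 n 22
  blue s 48.4 l -18.1 z 52.3 n 31
  blue s 72.8 l 21.6 z 52.0 n 30
  blue s 48.7 l 21.8 z 52.1 n 32
t 13.08 s 132.1 l -2.2 z 155.9 mm F v -1.1 u -4.0 z 9.7 open -0.001
scene roller s 132.8 z 97.3 mm n 1711 inl 1619  l range -63.7 63.8
  blue s 72.2 l -18.0 z 52.6 n 27
  blue s 48.9 l -18.6 z 51.4 n 31
  blue s 72.6 l 22.1 z 52.4 n 32
  blue s 48.8 l 21.8 z 52.0 n 32
```

```bash
python3 -m jog '[[[-0.4,-4,1],[0,0,0],0],[[-0.4,-8,1],[0,0,0],0],[[-0.4,-12,1],[0,0,0],0],[[-0.4,-16,1.1],[0,0,0],0]]' >/dev/null; python3 go.py;  python3 r.py scene|grep roll
python3 -m jog '[[[-0.4,-4,1.1],[0,0,0],0],[[-0.4,-8,1.2],[0,0,0],0],[[-0.4,-12,1.5],[0,0,0],0],[[-0.4,-16,1.8],[0,0,0],0]]' >/dev/null; python3 go.py;  python3 r.py scene
```

```text
t 13.47 s 149.1 l -2.8 z 155.8 mm F v -0.5 u -4.1 z 8.3 open -0.005
scene roller s 141.2 z 97.4 mm n 1768 inl 1691  l range -63.8 63.9
t 13.85 s 166.2 l -3.4 z 154.6 mm F v 0.3 u -3.2 z 4.9 open -0.003
scene roller s 149.9 z 97.4 mm n 1803 inl 1709  l range -63.9 64.0
  blue s 96.6 l -18.0 z 52.7 n 28
  blue s 72.7 l -18.3 z 52.5 n 27
  blue s 96.7 l 22.0 z 52.3 n 31
  blue s 48.4 l -18.3 z 52.1 n 30
  blue s 72.2 l 22.5 z 52.7 n 33
  blue s 48.1 l 22.5 z 52.9 n 31
```

All six caps read about 52 mm, which is flush. Only about 5 mm left, slowly.

```bash
python3 -m jog '[[[-0.3,-3,1.1],[0,0,0],0],[[-0.3,-6,1.6],[0,0,0],0],[[-0.3,-8,1.9],[0,0,0],0],[[-0.3,-8,1.9],[0,0,0],0],[[-0.3,-8,1.9],[0,0,0],0]]' >/dev/null; python3 go.py;  python3 r.py scene|grep roll; python3 line.py scene
```

```text
t 14.32 s 175.3 l -3.8 z 153.3 mm F v 1.5 u -2.5 z 6.2 open -0.002
scene roller s 154.8 z 97.3 mm n 1822 inl 1735  l range -63.9 64.0
scene 0.04 n 1 s 161.8  l 67.9..67.9 z 53.4 s mean 161.8
scene 0.07 n 11 s 155.8  l 73.9..87.0 z 62.7 s mean 154.7
```

Now release gently and retreat, moving back and up.

```bash
python3 -m jog '[[[0,0,-0.3],[0,0,0],0],[[0,0,-1],[0,0,0],0],[[0,0,-4],[0,0,0],0],[[0,0,-20],[0,0,0],0],[[0,0,-50],[0,0,0],0],[[0,40,-70],[0,0,0],0],[[0,80,-80],[0,0,0],0],[[-20,120,-80],[0,0,0],0],[[-60,150,-80],[0,0,0],0],[[-100,180,-80],[0,0,0],0],[[-100,180,-80],[0,0,0],0],[[-100,180,-80],[0,0,0],0]]' >/dev/null; python3 go.py;  python3 r.py scene; python3 r.py top wrist;  python3 line.py scene wrist top; ls -t pics|head -3
```

```text
t 15.42 s -8.0 l -105.7 z 230.9 mm F v 0.3 u 0.2 z 0.1 open -0.0
scene roller s 154.7 z 97.3 mm n 1812 inl 1723  l range -63.9 64.0
  blue s 96.7 l -17.8 z 52.7 n 29
  blue s 72.5 l -18.4 z 52.3 n 28
  blue s 96.4 l 22.3 z 52.7 n 31
  blue s 48.0 l -17.8 z 52.8 n 31
  blue s 72.4 l 22.3 z 52.4 n 33
  blue s 48.5 l 22.1 z 52.5 n 32
top roller s 153.5 z 97.7 mm n 1859 inl 1840  l range -64.0 63.5
  blue s 97.1 l 19.5 z 52.2 n 29
  blue s 73.0 l 19.7 z 52.4 n 28
  blue s 48.8 l 19.8 z 53.0 n 27
  blue s 96.6 l -20.0 z 52.4 n 27
  blue s 72.4 l -19.9 z 52.5 n 28
  blue s 48.7 l -20.4 z 53.3 n 25
wrist roller s 154.8 z 97.3 mm n 19219 inl 19219  l range -64.0 39.6
  blue s 97.4 l 19.7 z 52.5 n 360
  blue s 73.5 l 19.7 z 52.4 n 350
  blue s 49.6 l 19.9 z 52.4 n 348
  blue s 97.2 l -20.1 z 52.4 n 323
  blue s 73.3 l -20.1 z 52.3 n 313
  blue s 49.4 l -20.0 z 52.4 n 293
scene 0.04 n 1 s 164.1  l 66.3..66.3 z 50.4 s mean 164.1
scene 0.07 n 11 s 153.9  l 74.9..86.2 z 64.0 s mean 153.7
wrist -0.09 n 65 s 154.7  l -84.8..-78.4 z 62.9 s mean 154.8
top 0.07 n 6 s 154.7  l 77.1..82.5 z 61.6 s mean 154.7
wrist_15.57.png
top_15.52.png
scene_15.47.png
```

View pics/scene_15.47.png

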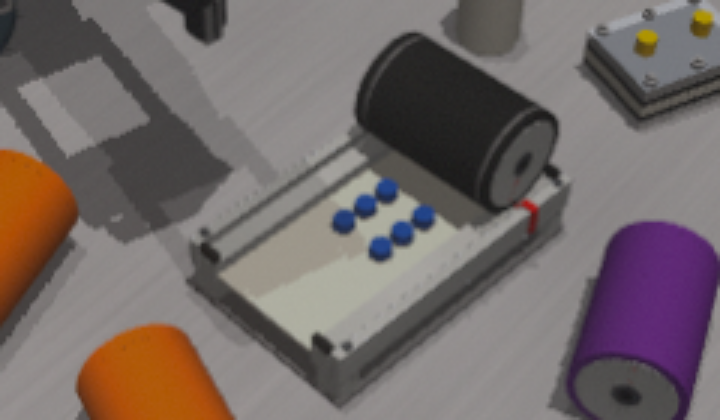

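```bash
python3 -m jog '[[[0,0,0],[0,0,0],0],[[0,0,0],[0,0,0],0],[[0,0,0],[0,0,0],0],[[0,0,0],[0,0,0],0]]' >/dev/null; python3 r.py scene | grep roller; python3 -c "
from bench import *
hand_in()"
```

```text
scene roller s 154.5 z 97.4 mm n 1811 inl 1724  l range -64.0 63.9
the job is handed in; nothing more can be done
```

All six caps are pressed home and the roller is lying still on the red line. I handed the job in at about 16 s of the 61 s allowed. `hand_in()` reports no verdict.

- **Pressing:** I rolled the roller over the caps in three strokes with the shut fingertips on top of it. The vertical force I read was about 5 to 15.5 N; at the highest reading, sideways force brought the total to about 18 N. Forces were read only at the end of each short call, so a brief peak in between would not have shown.
- **Rolling:** After the first stroke the roller rolled back about 8 mm off the half-pressed second row. The second stroke carried it past rows 2 and 3.
- **Caps:** In all three cameras the six caps read 52 to 53 mm high, flush with the 52 mm rail tops.
- **Roller position:** It sits about 1 mm along the rails from the line: 153.5 to 154.8 mm from its start, against about 154.7 mm for the line. Its centre is at its resting height of 97.4 mm, and it moved no more than 0.2 mm between the last looks, which is within measurement noise.
- **Less certain:** The cameras differed by up to 3 mm on the roller's position mid-run and by about 1 mm at the end. I did not measure the roller's final sideways offset; the guide lips limit it to about 5 mm.
- **Bystanders:** I did not measure them again afterwards. No move went near them, and the gripper was clear of everything when I handed in.

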